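# Tuck the pitcher lid under the dish rack's hold-down arm

### The arm

A 7-joint arm with a two-finger parallel gripper is mounted at the origin on the work surface. World frame = base frame: x ahead of the robot, y to its left, z up, the work surface at z = 0. Lengths are in m, angles in degrees, forces in N, time in s.
With the tool pointing down it reaches from about 0.4 to 0.925 m from the base axis. Payload 5.6 kg.
Tool frame: the origin (TCP) lies between the finger pads; the fingertips stand 22 mm ahead of it and the grasp point (between the pads) lies 3 mm ahead of it; y points along the fingers, z is the direction in which the jaws open and shut, and the axes are right-handed (so a half turn about y gives the same grasp; the last joint's range is limited). The gripper opens to 85 mm and grips with 20 to 120 N. Pads are 22 mm wide; open, the fingers measure 114 mm over their backs; the gripper's body (76 mm by 85 mm) begins 54 mm behind the grasp point. The pads swing forward as they close: fully open they stand 13 mm farther back than shut.
Start: joints at [74.771, 26.786, -0.665, 91.828, 0.344, 61.387, -3.226], TCP at [0.144, -0.634, 0.221] pointing down, gripper open.
Joint ranges: [-144.91, 144.91], [-17.63, 115.5], [-89.93, 88.59], [15.96, 139.68], [-74.01, 254.01], [8.47, 105.57], [-167.45, 167.45]. Speed limits (degrees/s): [147.25, 147.25, 180, 180, 180, 180, 180].

### API

Orientations are given as [roll, pitch, yaw] about the fixed x, y, z axes, in that order (R = Rz(yaw) Ry(pitch) Rx(roll)).
In Python, from rig import sensors, imaging, ticket gives the robot as it stands.
- The arm moves only by the tool drive_tool, never from a script. Its argument "steps" is a list of rows, each a list of 5 numbers: the shift along the tool's x, y, z in m, then the turn about the tool's y in rad, then the closure in counts, from 0 (fully open) to 255 (shut). A call has 1 to 12 rows; each row shifts and turns the commanded pose from where the row before left it, along the tool's axes as they then stand; what a row does not reach is not made up. A row lasts 1/10 s, in which the tool goes at most 50 mm and 8.59 degrees, less where a joint would pass 70% of its speed; a pose out of reach is approached as far as the arm can. A call is refused whole if a number of a shift passes 0.05 or a number of a turn 0.15, either way. A call with a gripper value outside its range is refused whole. The fingers move at their own pace and stop on an object; "grip_force" is the grip in N (left out, the last holds). Time passes only in rows, so rows that do not move let the fingers close. It gives the time, the measured TCP pose, the force and the opening at its end, in the units of the state.
- sensors.observe(): the state, without advancing time (a new reading comes with each control period).
- imaging.read_camera(name): name is "scene" or "top" or "wrist"; returns a dict with "frame" (384x512x3 uint8, red, green, blue), "K" (3x3 intrinsics, pixels), "k1" (the pictures are not rectified: a ray, as slopes to the right and down, at radius r is drawn at 1 + k1 r^2 times it, then the intrinsics apply), "R" (3x3) and "t" (3): a world point X has camera coordinates R X + t. Camera axes: x right, y down, z forward; pixel columns grow to the right and rows downward; lengths in m; the calibration is good to about 2 mm. A picture is of the moment at which its call begins. There is no depth.
- ticket.hand_in(): hands the job in, once; it reports no verdict.
Trained networks look in the newest picture that a camera, given by its name, has taken for a name from the list of things; names that differ only in an ending like _2 or _b are one class to them, and where a whole thing is asked for, a point or a joint stands for the part that bears it (a point fixed in the world has none). Each returns a list of dicts, best first, with "confidence" (0 to 1); they miss things now and then, are a little off and sometimes report something else, mostly with a low value. They report only what shows in the picture. A call takes as long as a camera call. They do not tell look-alikes from the thing itself.
- imaging.boxes_of(camera, thing): "point" ([x, y, z] in m, in the coordinates of the camera as it stood for that picture, good to about 4 mm: the middle of the surface that is visible of it).
- imaging.tip_of(camera, thing): "point" ([x, y, z] in m, in the coordinates of the camera as it stood for that picture, good to about 4 mm: a listed point, or the origin of a listed thing).
The state is a dict: "clock": time; "qpos": joint angles; "qvel": joint speeds; "tau": joint torques, N m; "ee_pos": TCP position; "tcp_rot": TCP orientation; "force": force on the tool from outside, world axes, zero at the start; "wrist_torque": the same for the moment, N m; "opening": finger opening in m.
Only numpy, scipy, OpenCV 4.12 (cv2) and the standard library are available. Lean on these libraries where they do the work, as an engineer would, in place of code of your own. Each camera call takes 0.05 s, during which the arm holds its last target.

### The job

Before the cart is rolled away, tuck the blue pitcher lid under the sprung hold-down arm at the front of the grey dish rack, on top of the white lid already held there: flat, blunt end first and finger grip outwards, straight and centred in the bay, with the arm's roller pressing on the blue lid about 3 cm in from its front edge. Let go of it there, and leave the orange lid where it lies.

Things in the scene. Friction and masses are not known exactly. Their poses are not given: they have to be found in the camera images.
- blue_lid: Blue flat pitcher lid, 120 mm (x) by 72 (y) by 6 thick, about 80 g, lying flat on the cart. Origin at the centre of its underside, z up; plain front end at x = +60 mm. An upright blue finger grip stands on it at x = -38 mm, 28 mm long in x, 14 mm thick in y, top 39 mm above the underside: pinch it across y from above. White patch: decoration.
- rack: Grey dish rack, fixed. Origin on the cart top right below the arm's roller; x points from the bay's open front inwards, z up. Deck flat, 30 mm above the cart, x -110 to +176 mm, y -75 to +75, no side walls. A loose white lid lies in a recess (x -36 to +76), its top flush (0.5 mm low). Hinge posts at x 150, y +-60 are 72 mm high; behind (x 180 to 330) a basket 360 mm wide, 85 high.
- hold_arm: Head of the steel arm hinged at rack x = 150 mm, 58 mm above the cart. Origin at the middle of its black roller, 16 mm thick, 90 mm wide, at rack x = 0, which is sprung down on the white lid with 3 to 4 N. Before it a yellow lip slopes up towards the robot, its edge 33 mm before the roller, 18 mm above the deck: a 6 mm lid slid inwards along the deck lifts the arm by itself and is then pressed down.
- orange_lid: Orange pitcher lid of the same shape and size as the blue one, a bystander to be left alone; origin at the centre of its underside.
Things that resemble listed ones, but are neither listed nor needed, are in the scene too. Of the things shaped like the blue_lid, the blue one is meant.

How it is judged (in metres and radians):
At the end, for the whole second after the job is handed in: The blue lid lies flat (within 6 degrees) in the bay, its underside at deck level (26 to 36 mm above the cart), centred within 20 mm and straight within 11 degrees, its front edge 15 to 60 mm past the roller, the hold-down arm pressing on it (over 0.8 N), released and at rest (x of blue_lid in the frame of rack between -0.045 and 0 m and y of blue_lid in the frame of rack between -0.02 and 0.02 m and z of blue_lid in the frame of rack between 0.026 and 0.036 m and angle between the x axis of blue_lid and the x axis of rack, either way round below 0.2 rad and angle between blue_lid's own z axis and vertical below 0.1 rad and contact force between blue_lid and hold_arm above 0.8 N and contact force between blue_lid and the fingers below 0.1 N and linear speed of blue_lid below 0.02 m/s); the robot touches nothing.
It fails at once if the orange lid is moved by more than 30 mm (distance of orange_lid from where it was at the start of the episode above 0.03 m).
It also fails if it takes over 40 s, if anything falls off the work surface, if the arm or the gripper's body presses on something with over 40 N, if the wrist force passes 120 N, or if a joint passes its speed limit or range.

## Working session

There is one attempt and no reset: what is moved stays moved. The work goes in short steps, Python scripts to look and compute and a tool call to move; the robot and the scene stay as the last step left them, time stands still between calls to the robot, and variables do not carry over. Pictures are saved under pics/ and viewed, and the job is handed in when it is done.

Besides the shell and the picture viewer there is one more tool, called after "Request:" by a JSON object that holds its "op" and its "data". drive_tool: Moves the arm, as the interface text tells. Its arguments: {"type":"object","properties":{"steps":{"type":"array","items":{"type":"array","items":{"type":"number"}}},"grip_force":{"type":"number"}},"required":["steps"]}

```bash
mkdir -p pics; cat > h.py <<'E'
import numpy as np, cv2
from rig import sensors, imaging, ticket
def cam(n,name):
    d=imaging.read_camera(n); cv2.imwrite('pics/'+name,d['frame'][:,:,::-1]); return d
def w(d,p): return np.array(d['R']).T@(np.array(p)-np.array(d['t']))
def px(d,X):
    c=np.array(d['R'])@np.array(X)+np.array(d['t']); s=c[:2]/c[2]; s=s*(1+d['k1']*(s@s)); K=np.array(d['K']); return K[:2,:2]@s+K[:2,2]
def ray(d,uv,z):
    K=np.array(d['K']); s=np.linalg.solve(K[:2,:2],np.array(uv,float)-K[:2,2]); u=s.copy()
    for _ in range(20): u=s/(1+d['k1']*(u@u))
    R=np.array(d['R']);o=-R.T@np.array(d['t']);v=R.T@np.array([*u,1]); return o+v*(z-o[2])/v[2]
E
python3 - <<'E'
from h import *
print(sensors.observe())
for n in ['scene','top','wrist']:
    d=cam(n,n+'0.png'); print(n,d['k1'])
    for th in ['blue_lid','rack','hold_arm','orange_lid']:
        for f in (imaging.boxes_of,imaging.tip_of):
            for r in f(n,th): print(th,f.__name__,round(r['confidence'],2),w(d,r['point']).round(3),px(d,w(d,r['point'])).round(0))
E
```

```text
{'clock': 0.0, 'qpos': array([74.7675733 , 26.83625118, -0.66547135, 91.88183043,  0.34483976,
       61.38633768, -3.22745576]), 'qvel': array([-0.03059171,  0.00572293,  0.06044752, -0.01561791, -0.00443831,
       -0.00764492, -0.04737347]), 'tau': array([ 1.92814018e-04, -5.32371426e+01,  2.14668014e-02, -2.51294374e+01,
        1.14527758e-02,  7.63289194e-03,  9.43618943e-06]), 'ee_pos': array([ 0.14346487, -0.63337164,  0.21992894]), 'tcp_rot': array([-9.01021554e+01, -7.77513944e-03, -1.67235532e+02]), 'force': array([ 0.39156823, -0.00538041, -0.88338476]), 'wrist_torque': array([-0.04101519, -0.00213996, -0.03041788]), 'opening': 0.08497502791652829}
scene -0.21064648602839156
blue_lid call 0.85 [0.446 0.14  0.009] [314. 226.]
blue_lid call 0.8 [0.506 0.285 0.006] [351. 267.]
blue_lid call 0.59 [0.337 0.278 0.004] [385. 229.]
blue_lid call 0.87 [0.437 0.134 0.003] [314. 225.]
blue_lid call 0.75 [ 0.329  0.275 -0.001] [385. 228.]
blue_lid call 0.56 [ 0.501  0.28  -0.   ] [350. 266.]
rack call 0.94 [0.846 0.029 0.057] [157. 279.]
rack call 0.67 [ 0.618 -0.026 -0.001] [216. 23
[... 206 characters left out ...]
.001] [170. 174.]
top -0.09376906900695621
blue_lid call 0.96 [0.435 0.132 0.005] [198. 222.]
blue_lid call 0.76 [0.329 0.279 0.001] [129. 271.]
blue_lid call 0.67 [0.499 0.277 0.006] [132. 192.]
blue_lid call 0.9 [ 0.434  0.13  -0.002] [199. 222.]
blue_lid call 0.89 [0.496 0.28  0.001] [131. 194.]
blue_lid call 0.8 [ 0.328  0.279 -0.004] [130. 271.]
rack call 0.55 [ 0.794 -0.005  0.032] [262.  60.]
rack call 0.76 [ 0.615 -0.028 -0.005] [271. 142.]
hold_arm call 0.92 [ 0.688 -0.02   0.061] [269. 102.]
hold_arm call 0.76 [ 0.617 -0.025  0.037] [271. 137.]
orange_lid call 0.75 [ 0.522 -0.303  0.002] [394. 184.]
orange_lid call 0.63 [ 0.521 -0.304 -0.003] [394. 185.]
wrist -0.012983686318302616
```

```bash
python3 - <<'E'
import cv2
t=cv2.imread('pics/top0.png'); cv2.imwrite('pics/topz.png',cv2.resize(t[20:320,90:430],None,fx=2.3,fy=2,interpolation=cv2.INTER_CUBIC)[:600,:800])
c=t[165:305,95:245]; cv2.imwrite('pics/crop0.png',cv2.resize(c,None,fx=4,fy=4,interpolation=cv2.INTER_CUBIC))
E
```

```text
(no output)
```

View pics/top0.png

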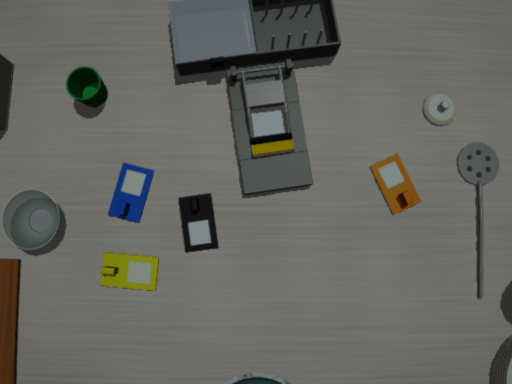

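View pics/scene0.png

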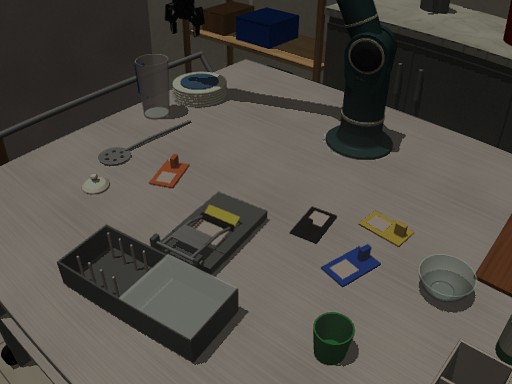

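```bash
ls pics
```

```text
crop0.png
scene0.png
top0.png
topz.png
wrist0.png
```

View pics/crop0.png

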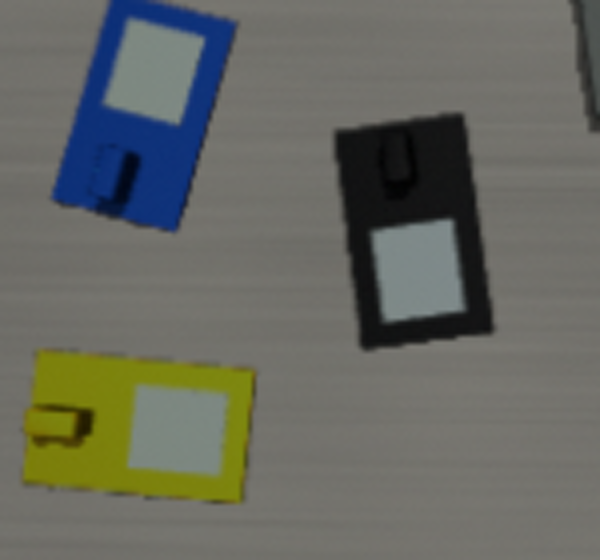

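Lid-shaped candidates in the top picture are blue (131,193), black (198,222), yellow (129,271) and orange (395,184). The crop confirms that (131,193) is the blue one. Its grip is at the near end and its plain end points away from the robot. Next I measure the poses.

```bash
python3 - <<'E'
from h import *
d=cam('top','top1.png'); f=d['frame'].astype(int)
r,g,b=f[...,0],f[...,1],f[...,2]
def corners(mask,z):
    n,l,s,c=cv2.connectedComponentsWithStats(mask.astype(np.uint8)); i=1+np.argmax(s[1:,4]); 
    cs,_=cv2.findContours((l==i).astype(np.uint8),cv2.RETR_EXTERNAL,cv2.CHAIN_APPROX_NONE)
    P=np.array([ray(d,p[0],z)[:2] for p in max(cs,key=len)],np.float32)
    return P,cv2.minAreaRect(P*1000)
m=(b>1.5*r)&(b>70)&(b>1.4*g); m[:,:100]=0;m[:140]=0;m[240:]=0;m[:,170:]=0
P,R=corners(m,.006); print('blue',m.sum(),R, cv2.boxPoints(R))
m=(r>100)&(g>80)&(b<60); m[160:]=0
P,R=corners(m,.04); print('lip',R)
# rack deck: fit side edges by gradient at rows 90..180
gray=cv2.cvtColor(d['frame'],cv2.COLOR_RGB2GRAY).astype(float)
gx=cv2.Sobel(cv2.GaussianBlur(gray,(3,3),0),cv2.CV_64F,1,0)
for a,bb in ((226,248),(290,316)):
    pts=[]
    for v in range(110,182):
        e0=232+ (v-100)*0.11 if a<250 else 299+(v-100)*0.13
        lo=int(e0-8);u=lo+np.argmax(np.abs(gx[v,lo:lo+17])); pts.append(ray(d,(u,v),.03)[:2])
    pts=np.array(pts); 
    q=cv2.fitLine(pts.astype(np.float32),cv2.DIST_HUBER,0,0.001,0.001).ravel(); print(q, np.degrees(np.arctan(q[1]/q[0])))
c=f[90:200,215:325,::-1].astype(np.uint8); cv2.imwrite('pics/rack.png',cv2.resize(c,None,fx=5,fy=5,interpolation=cv2.INTER_CUBIC))
E
```

```text
blue 1227 ((498.7221984863281, 280.3929138183594), (71.82099151611328, 119.62371826171875), 75.90755462646484) [[431.96667 260.1266 ]
 [547.99023 230.99976]
 [565.4777  300.65924]
 [449.45416 329.78607]]
lip ((595.442626953125, -28.766098022460938), (20.65110969543457, 90.37863159179688), 8.651815414428711)
[0.98790723 0.15504612 0.5996297  0.05378979] 8.91947
[ 0.9868322   0.16174725  0.6012964  -0.10280933] 9.308327
```

View pics/rack.png

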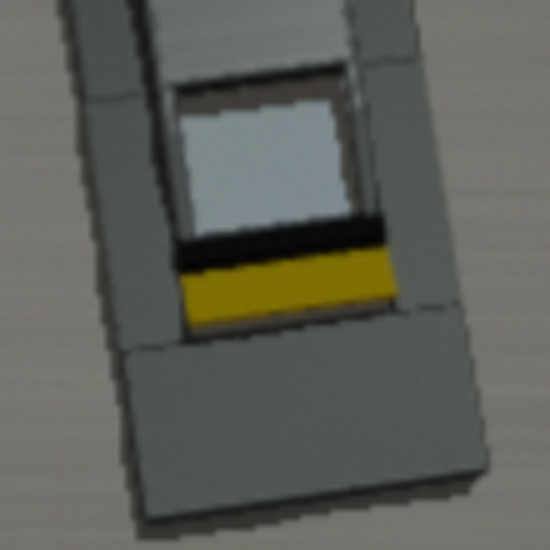

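Request:
{"op": "drive_tool", "data": {"steps": [[-0.047,0,-0.005,-0.08,0],[-0.047,0,-0.005,-0.08,0],[-0.047,0,-0.005,-0.08,0],[-0.047,0,-0.005,-0.08,0],[-0.047,0,-0.005,-0.08,0],[-0.047,0,-0.005,-0.08,0],[-0.047,0,-0.005,-0.08,0],[-0.047,0,-0.005,-0.08,0],[-0.047,0,-0.005,-0.08,0],[-0.047,0,-0.005,-0.08,0],[-0.047,0,-0.005,-0.08,0],[-0.047,0,-0.005,-0.08,0]], "grip_force": 40}}

```text
clock: 2.6
ee_pos: [0.5369, -0.2528, 0.221]
tcp_rot: [-90.0, 0.0, -112.0]
force: [0.9, 0.2, -0.0]
opening: 0.0856
```

Request:
{"op": "drive_tool", "data": {"steps": [[-0.047,0,-0.005,-0.08,0],[-0.047,0,-0.005,-0.08,0],[-0.047,0,-0.005,-0.08,0],[-0.047,0,-0.005,-0.08,0],[-0.047,0,-0.005,-0.08,0],[-0.047,0,-0.005,-0.08,0],[-0.047,0,-0.005,-0.08,0],[-0.047,0,-0.005,-0.08,0]]}}

```text
clock: 3.4
ee_pos: [0.5365, 0.1191, 0.2211]
tcp_rot: [-90.0, -0.0, -75.4]
force: [0.8, 1.3, -0.1]
opening: 0.0856
```

```bash
cat >> h.py <<'E'
def plan(p0,y0,p1,y1,n,c=0):
    y0,y1=np.radians([y0,y1]); dp=(np.array(p1)-p0)/n; t=(y1-y0)/n
    for i in range(n):
        y=y0+t*i; x=np.array([np.cos(y),np.sin(y),0]); z=np.array([-np.sin(y),np.cos(y),0])
        print([round(float(v),4) for v in (dp@x,-dp[2],dp@z)]+[round(float(-t),4),c])
E
python3 - <<'E'
from h import *
plan([.5365,.1191,.2211],-75.4,[.4618,.2897,.13],-14.1,8)
E
```

```text
[-0.023, 0.0114, -0.0037, -0.1337, 0]
[-0.0233, 0.0114, -0.0006, -0.1337, 0]
[-0.0231, 0.0114, 0.0025, -0.1337, 0]
[-0.0226, 0.0114, 0.0056, -0.1337, 0]
[-0.0216, 0.0114, 0.0086, -0.1337, 0]
[-0.0203, 0.0114, 0.0114, -0.1337, 0]
[-0.0186, 0.0114, 0.014, -0.1337, 0]
[-0.0166, 0.0114, 0.0163, -0.1337, 0]
```

Request:
{"op": "drive_tool", "data": {"steps": [[-0.023,0.0115,-0.004,-0.134,0],[-0.023,0.0115,-0.0005,-0.134,0],[-0.023,0.0115,0.0025,-0.134,0],[-0.0225,0.0115,0.0055,-0.134,0],[-0.0215,0.0115,0.0085,-0.134,0],[-0.02,0.0115,0.0115,-0.134,0],[-0.0185,0.0115,0.014,-0.134,0],[-0.0165,0.0115,0.0165,-0.134,0],[0,0,0,0,0],[0,0,0,0,0]]}}

```text
clock: 4.4
ee_pos: [0.4627, 0.2872, 0.1287]
tcp_rot: [-90.0, 0.0, -14.2]
force: [-0.1, -0.5, 0.3]
opening: 0.0857
```

```bash
python3 - <<'E'
from h import *
s=sensors.observe(); print(s['clock'],s['ee_pos'],s['tcp_rot'],s['qpos'])
d=cam('wrist','w1.png')
for th in ['blue_lid']:
  for f in (imaging.boxes_of,imaging.tip_of):
    for r in f('wrist',th): print(f.__name__,round(r['confidence'],2),w(d,r['point']).round(4))
for X in ([.4618,.2897,.039],[.4618,.2897,.006],[.4987,.2804,.006]): print(px(d,X))
E
```

```text
4.4 [0.46271552 0.28723598 0.12868733] [-9.00289452e+01  2.16463906e-02 -1.41982007e+01] [  1.47307347  32.6736963  -47.72781033 108.74612311  30.40023035
  52.12575685  14.65124808]
call 0.94 [0.4899 0.2796 0.0061]
call 0.87 [ 3.398e-01  2.700e-01 -1.000e-04]
call 0.86 [0.4339 0.1387 0.0063]
call 0.85 [0.4969 0.2814 0.0012]
call 0.64 [0.4356 0.1296 0.002 ]
call 0.62 [ 0.332   0.276  -0.0064]
[254.76028889 192.47475938]
[254.45269155 181.59748584]
[254.36137099 218.85282218]
```

View pics/w1.png

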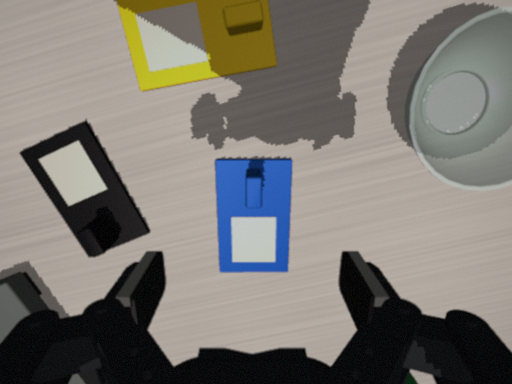

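The wrist picture shows the blue lid upright with its grip top at about (254,192), and my estimate projects to (254.8,192.5). They agree, so I descend.

Request:
{"op": "drive_tool", "data": {"steps": [[-0.0015,0.025,0.002,0,0],[0,0.025,0,0,0],[0,0.025,0,0,0],[0,0.015,0,0,0],[0,0.007,0,0,0],[0,0,0,0,0],[0,0,0,0,255],[0,0,0,0,255],[0,0,0,0,255],[0,0,0,0,255],[0,0,0,0,255],[0,0,0,0,255]]}}

```text
clock: 5.75
ee_pos: [0.4618, 0.2896, 0.032]
tcp_rot: [-90.0, -0.0, -14.1]
force: [-0.5, -0.5, 1.4]
opening: 0.0004
```

```bash
python3 - <<'E'
from h import *
s=sensors.observe(); print(s['clock'],s['opening'],s['ee_pos'])
d=cam('wrist','w2.png'); d2=cam('top','top2.png'); cv2.imwrite('pics/top2c.png',cv2.resize(d2['frame'][150:310,90:250,::-1],None,fx=3.5,fy=3.5))
d3=cam('scene','sc2.png'); cv2.imwrite('pics/sc2c.png',cv2.resize(d3['frame'][180:320,290:450,::-1],None,fx=4,fy=4))
E
```

```text
5.75 0.0003643986694588367 [0.46183395 0.28959454 0.03197692]
```

View pics/w2.png

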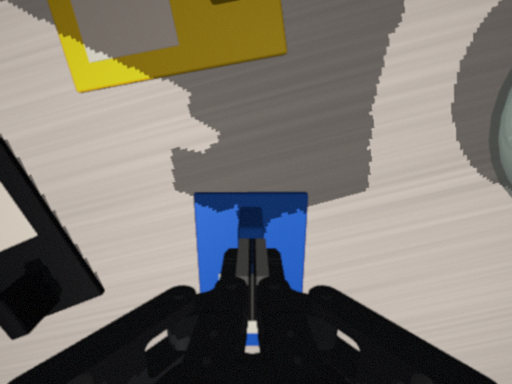

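View pics/sc2c.png

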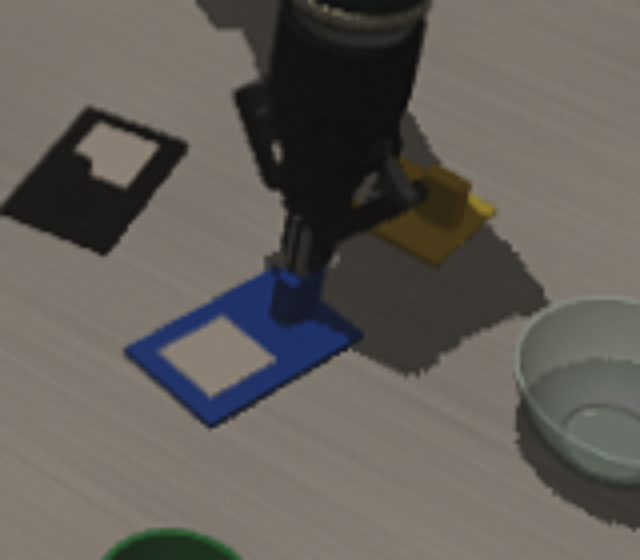

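View pics/top2c.png

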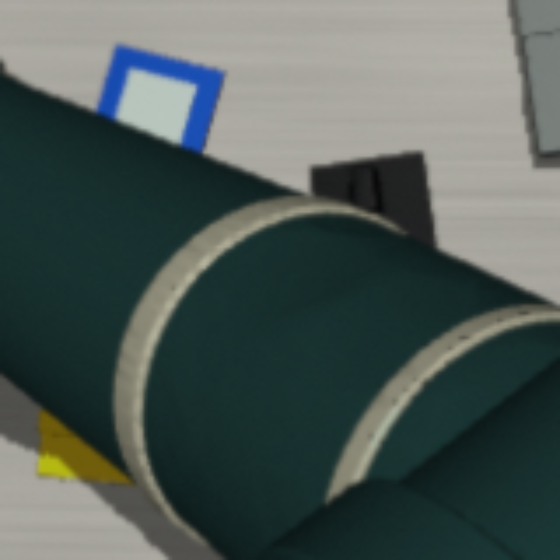

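```bash
python3 - <<'E'
from h import *
d=cam('wrist','w2b.png'); 
print('rear corners proj',[px(d,[.4987-.06*.97+s*.036*.244,.2804+.06*.244+s*.036*.97,.006]) for s in(1,-1)])
print('actual', ray(d,(195,193),.006), ray(d,(307,192),.006))
d3=cam('scene','sc3.png');d0=d3
for a,b in ((.06,.036),(.06,-.036),(-.06,.036),(-.06,-.036)):
    print(px(d3,[.4987+a*.97+b*.244,.2804-a*.244+b*.97,.006]))
f=d3['frame'].astype(int); m=((f[...,2]>1.5*f[...,0])&(f[...,2]>50)); m[:200]=0; m[:,:300]=0; ys,xs=np.nonzero(m); 
for i in (xs.argmin(),xs.argmax(),ys.argmin(),ys.argmax()): print(xs[i],ys[i])
print('tcp',px(d,sensors.observe()['ee_pos']))
E
```

```text
rear corners proj [array([310.52632955, 193.15726648]), array([194.31889425, 193.13951834])]
actual [0.43173202 0.26055706 0.006     ] [0.44800877 0.32798071 0.006     ]
[342.48045362 284.79409015]
[320.65405149 265.62510851]
[380.8122967 262.2020156]
[358.87087483 244.89675256]
321 267
380 263
357 247
342 285
tcp [252.29452358 244.59895126]
```

```bash
python3 - <<'E'
from h import *
d=cam('wrist','w4.png'); s=cam('scene','s4.png')
for z in (.01,.02,.032,.039,.05,.06,.08): print(z,px(d,[.4618,.2896,z]).round(),px(s,[.4618,.2896,z]).round(1))
cv2.imwrite('pics/w4c.png',cv2.resize(d['frame'][180:360,180:330,::-1],None,fx=4,fy=3.3,interpolation=cv2.INTER_CUBIC))
cv2.imwrite('pics/s4c.png',cv2.resize(s['frame'][205:275,330:390,::-1],None,fx=8,fy=8,interpolation=cv2.INTER_CUBIC))
print('cam pos',-d['R'].T@d['t'])
E
```

```text
0.01 [252. 228.] [363.2 255.9]
0.02 [252. 235.] [363.9 252.7]
0.032 [252. 245.] [364.7 248.8]
0.039 [252. 251.] [365.1 246.5]
0.05 [252. 262.] [365.8 242.9]
0.06 [252. 273.] [366.5 239.6]
0.08 [253. 300.] [367.9 232.7]
cam pos [0.38318305 0.30905387 0.1848522 ]
```

View pics/w4c.png

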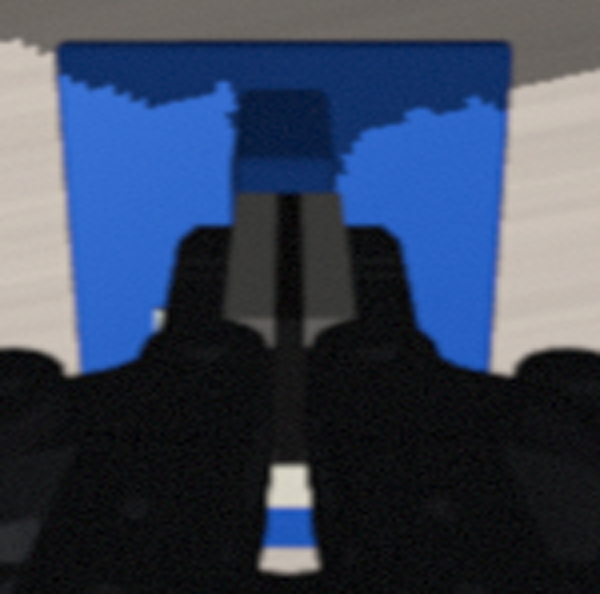

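View pics/s4c.png

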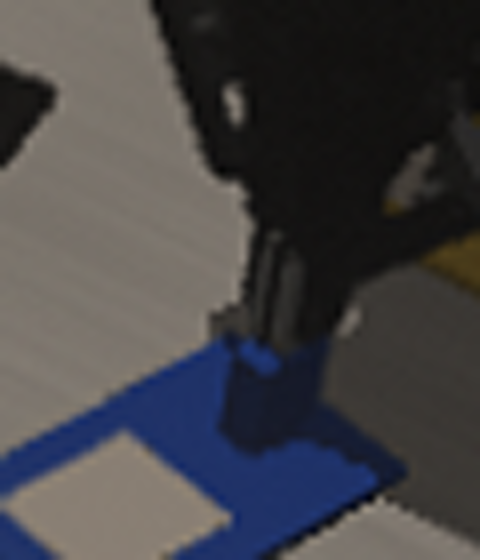

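```bash
python3 - <<'E'
from h import *
d=cam('wrist','w5.png'); s=sensors.observe(); print(s['opening'],s['force'],s['tau'].round(1))
y=np.radians(s['tcp_rot'][2]); zt=np.array([-np.sin(y),np.cos(y),0]); xt=np.array([np.cos(y),np.sin(y),0])
for ah in (-20,-13,0,9,22):
  print(ah,[px(d,s['ee_pos']+xt*a+zt*b+np.array([0,0,-ah/1000])).round() for a,b in ((-.011,.0425),(-.011,-.0425),(-.011,.007))])
E
```

```text
-1.915125066845048e-05 [-0.35962193  0.70937332  0.34633466] [  0.  -49.1 -11.1 -15.3   0.    0.    0. ]
-20 [array([339., 244.]), array([165., 244.]), array([267., 244.])]
-13 [array([336., 237.]), array([169., 237.]), array([266., 237.])]
0 [array([329., 227.]), array([175., 227.]), array([265., 227.])]
9 [array([326., 220.]), array([179., 220.]), array([264., 220.])]
22 [array([321., 212.]), array([184., 212.]), array([264., 212.])]
```

View pics/w5.png

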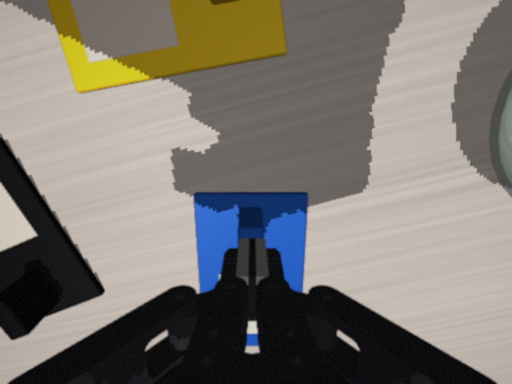

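The fingers closed just above the grip. Both the wrist and scene cameras put the real fingertips about 30 mm farther back than the reported TCP implies, and the lid itself hasn't moved. I'll open, go lower and grasp again.

Request:
{"op": "drive_tool", "data": {"steps": [[0,0,0,0,0],[0,0,0,0,0],[0,0,0,0,0],[0,0,0,0,0],[0,0,0,0,0],[0,0.009,0,0,0],[0,0.009,0,0,0],[0,0.008,0,0,0],[0,0,0,0,0]]}}

```text
clock: 7.05
ee_pos: [0.4608, 0.2889, 0.0042]
tcp_rot: [-90.1, 0.1, -14.1]
force: [0.7, 0.1, 0.0]
opening: 0.0856
```

```bash
python3 - <<'E'
from h import *
s=sensors.observe(); print(s['opening'],s['force'],s['ee_pos'])
d=cam('wrist','w6.png'); d3=cam('scene','s6.png'); cv2.imwrite('pics/s6c.png',cv2.resize(d3['frame'][195:295,310:410,::-1],None,fx=6,fy=6,interpolation=cv2.INTER_CUBIC))
E
```

```text
0.08561327410704396 [0.66809744 0.13768513 0.00765912] [0.46083868 0.28890289 0.0042262 ]
```

View pics/w6.png

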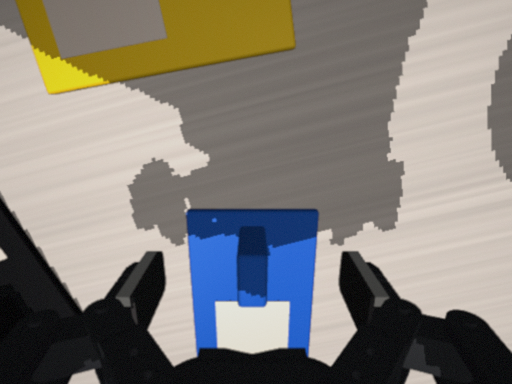

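View pics/s6c.png

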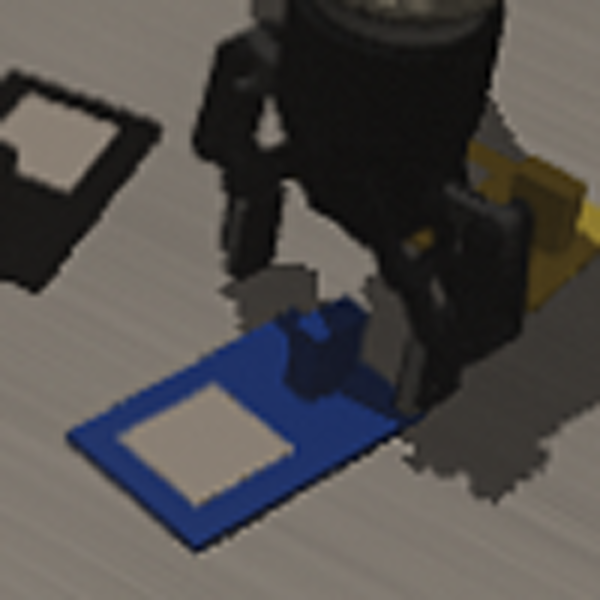

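The open fingers now straddle the grip, with its top at about (252,265) in the wrist view, so I close.

Request:
{"op": "drive_tool", "data": {"steps": [[0,0,0,0,255],[0,0,0,0,255],[0,0,0,0,255],[0,0,0,0,255],[0,0,0,0,255],[0,0,0,0,255]], "grip_force": 60}}

```text
clock: 7.75
ee_pos: [0.462, 0.2898, 0.0061]
tcp_rot: [-90.0, -0.0, -14.1]
force: [-0.3, 0.0, 3.4]
opening: 0.0129
```

```bash
python3 - <<'E'
from h import *
s=sensors.observe(); print(s['opening'],s['force'],s['ee_pos'],s['tcp_rot'])
d=cam('wrist','w7.png'); d3=cam('scene','s7.png'); cv2.imwrite('pics/s7c.png',cv2.resize(d3['frame'][195:295,310:410,::-1],None,fx=6,fy=6,interpolation=cv2.INTER_CUBIC))
E
```

```text
0.012852689176716468 [-2.55059512e-01  6.51387765e-04  3.42837069e+00] [0.46202436 0.28976677 0.00614862] [-8.99764164e+01 -2.55558414e-02 -1.41442452e+01]
```

View pics/w7.png

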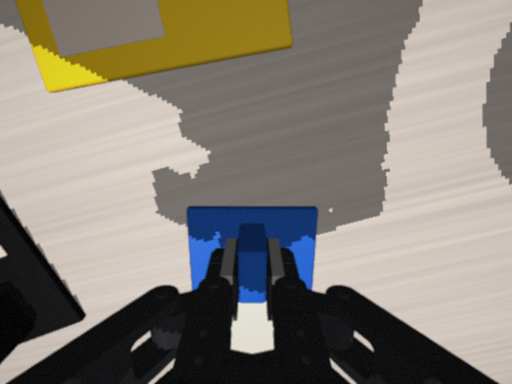

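View pics/s7c.png

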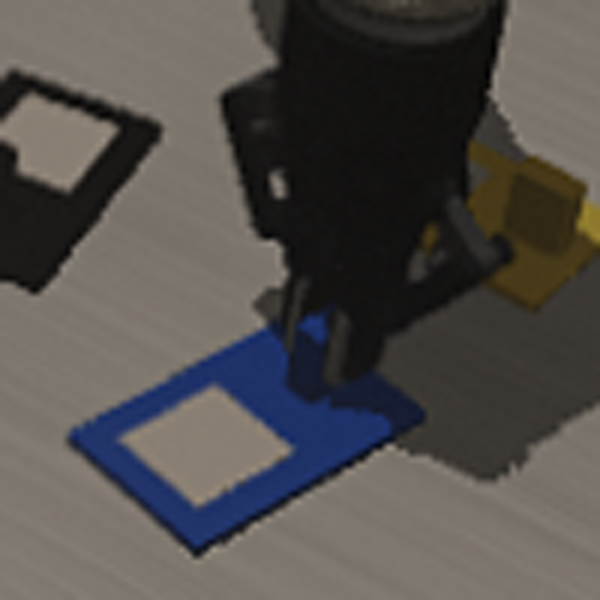

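```bash
python3 - <<'E'
from h import *
plan([.462,.2898,.1],-14.1,[.4698,-.0486,.1],9,9,255)
E
```

```text
[0.01, -0.0, -0.0363, -0.0448, 255]
[0.0084, -0.0, -0.0367, -0.0448, 255]
[0.0067, -0.0, -0.037, -0.0448, 255]
[0.0051, -0.0, -0.0373, -0.0448, 255]
[0.0034, -0.0, -0.0375, -0.0448, 255]
[0.0017, -0.0, -0.0376, -0.0448, 255]
[0.0, -0.0, -0.0376, -0.0448, 255]
[-0.0017, -0.0, -0.0376, -0.0448, 255]
[-0.0034, -0.0, -0.0375, -0.0448, 255]
```

Request:
{"op": "drive_tool", "data": {"steps": [[0,-0.02,0,0,255],[0,-0.04,0,0,255],[0,-0.036,0,0,255]], "grip_force": 80}}

```text
clock: 8.15
ee_pos: [0.4611, 0.2894, 0.1025]
tcp_rot: [-90.0, 0.1, -14.1]
force: [0.7, 0.3, 0.5]
opening: 0.0122
```

Request:
{"op": "drive_tool", "data": {"steps": [[0.01,0,-0.0365,-0.045,255],[0.0085,0,-0.0365,-0.045,255],[0.0065,0,-0.037,-0.045,255],[0.005,0,-0.0375,-0.045,255],[0.0035,0,-0.0375,-0.045,255],[0.0015,0,-0.0375,-0.045,255],[0,0,-0.0375,-0.045,255],[-0.0015,0,-0.0375,-0.045,255],[-0.0035,0,-0.0375,-0.043,255],[0,0,0,0,255],[0,0,0,0,255]]}}

```text
clock: 9.25
ee_pos: [0.469, -0.0498, 0.1016]
tcp_rot: [-90.0, 0.0, 8.8]
force: [0.1, -0.3, -0.3]
opening: 0.0127
```

```bash
python3 - <<'E'
from h import *
s=sensors.observe(); print(s['opening'],s['force'],s['ee_pos'],s['tcp_rot'],s['qpos'].round(1))
d=cam('wrist','w8.png'); d3=cam('scene','s8.png'); cv2.imwrite('pics/s8c.png',cv2.resize(d3['frame'][160:300,160:320,::-1],None,fx=4,fy=4,interpolation=cv2.INTER_CUBIC)); cam('top','t8.png')
E
```

```text
0.012703830028393702 [ 0.08240596 -0.33821361 -0.28846938] [ 0.46899753 -0.04980994  0.10157309] [-8.99730470e+01  2.90371751e-02  8.77290748e+00] [ 45.6  31.3 -53.5 119.1  34.9  46.7  69.7]
```

View pics/w8.png

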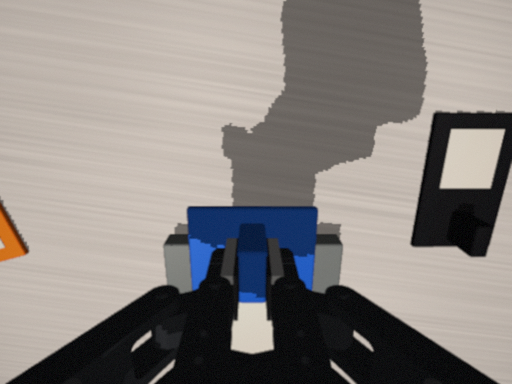

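View pics/s8c.png

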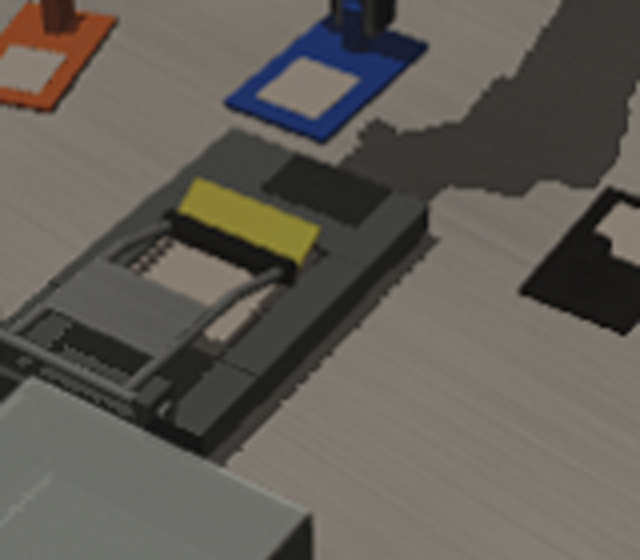

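View pics/t8.png

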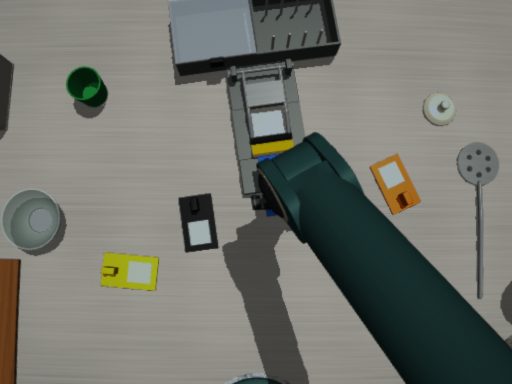

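```bash
python3 - <<'E'
from h import *
d=cam('wrist','w9.png')
c=d['frame'][215:305,150:360,::-1]; cv2.imwrite('pics/w9c.png',cv2.resize(c,None,fx=3.8,fy=5,interpolation=cv2.INTER_CUBIC))
o=np.array([.616,-.0255,0]); a=np.radians(9); X=np.array([np.cos(a),np.sin(a),0]);Y=np.array([-np.sin(a),np.cos(a),0])
for x,y in ((-.11,.075),(-.11,-.075),(-.07,.075),(-.07,-.075)): print(x,y,px(d,o+X*x+Y*y+[0,0,.03]).round(1))
E
```

```text
-0.11 0.075 [341.1 245.2]
-0.11 -0.075 [159.7 245. ]
-0.07 0.075 [336.7 286.4]
-0.07 -0.075 [164.1 286.2]
```

View pics/w9c.png

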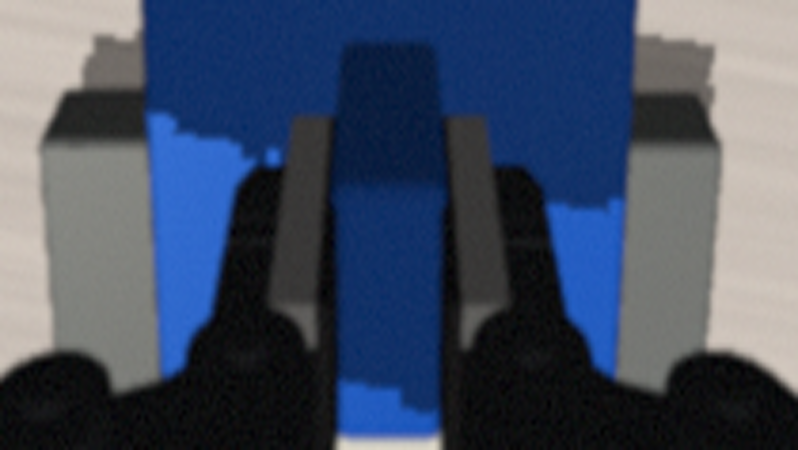

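Lid is held level. The deck corners at (161,243) and (339.5,243) match my rack pose within 1–2 px. Next I lower it to the deck in front of the lip.

Request:
{"op": "drive_tool", "data": {"steps": [[0,0.025,0.001,-0.003,255],[0,0.02,0,0,255],[0,0.012,0,0,255],[0,0.005,0,0,255],[0,0,0,0,255],[0,0,0,0,255]]}}

```text
clock: 10.05
ee_pos: [0.4698, -0.0476, 0.0405]
tcp_rot: [-90.0, -0.1, 9.2]
force: [0.1, 0.4, -0.3]
opening: 0.0125
```

```bash
python3 - <<'E'
from h import *
s=sensors.observe(); print(s['opening'],s['force'],s['wrist_torque'],s['ee_pos'],s['tcp_rot'])
d3=cam('scene','s10.png'); cv2.imwrite('pics/s10c.png',cv2.resize(d3['frame'][165:265,190:290,::-1],None,fx=6,fy=6,interpolation=cv2.INTER_CUBIC))
E
```

```text
0.01253453909252298 [ 0.11159045  0.43057915 -0.32319096] [-0.02218496  0.06230739  0.02107345] [ 0.46977512 -0.0475568   0.04045643] [-9.00100604e+01 -5.95959757e-02  9.15324582e+00]
```

View pics/s10c.png

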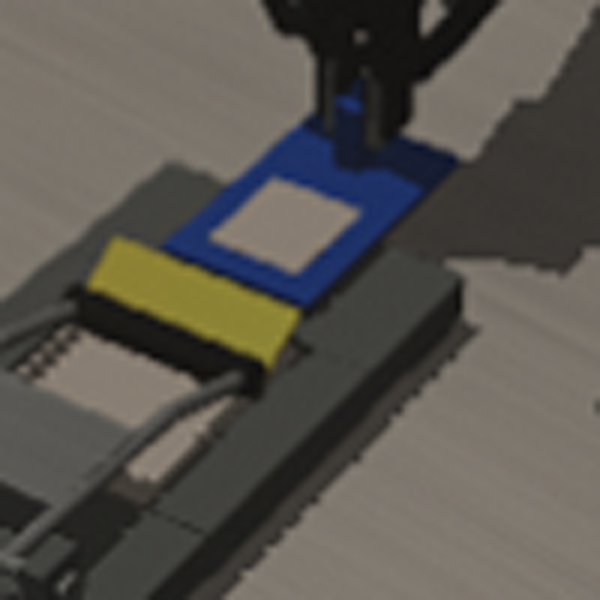

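Request:
{"op": "drive_tool", "data": {"steps": [[0,0.002,0,0,255],[0,0.001,0,0,255],[0,0,0,0,255],[0,0,0,0,255]]}}

```text
clock: 10.5
ee_pos: [0.4692, -0.048, 0.0369]
tcp_rot: [-90.0, -0.0, 9.1]
force: [0.5, -0.2, -1.4]
opening: 0.0127
```

Request:
{"op": "drive_tool", "data": {"steps": [[0.008,0,0,0,255],[0.01,0,0,0,255],[0.01,0,0,0,255],[0.01,0,0,0,255],[0,0,0,0,255]]}}

```text
clock: 11.0
ee_pos: [0.5067, -0.0419, 0.0365]
tcp_rot: [-90.0, 0.2, 9.1]
force: [-1.7, -1.4, 1.5]
opening: 0.0126
```

```bash
python3 - <<'E'
from h import *
s=sensors.observe(); print(s['opening'],s['force'],s['wrist_torque'],s['ee_pos'],s['tcp_rot'])
d3=cam('scene','s11.png'); cv2.imwrite('pics/s11c.png',cv2.resize(d3['frame'][165:265,180:280,::-1],None,fx=6,fy=6,interpolation=cv2.INTER_CUBIC))
E
```

```text
0.012580201446659474 [-1.65878928 -1.35302305  1.47856095] [-0.26218838  0.54559147 -0.07582939] [ 0.50672819 -0.04193484  0.03650928] [-90.01642365   0.1549698    9.09923937]
```

View pics/s11c.png

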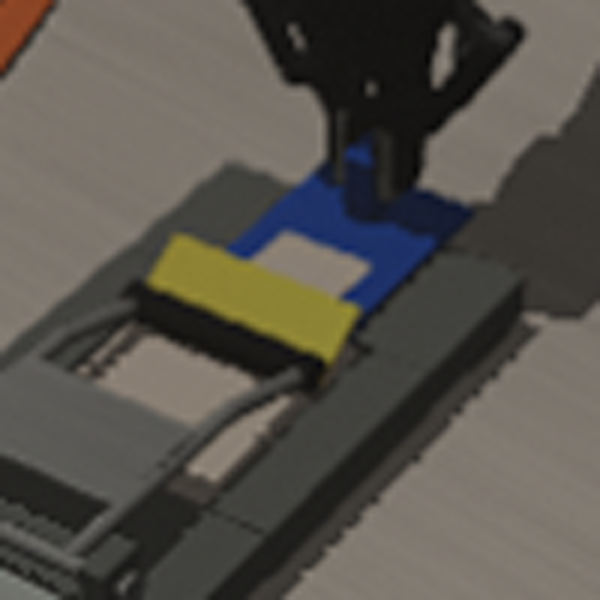

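The lid is sliding under the lip with low forces, so I continue the last 42 mm.

Request:
{"op": "drive_tool", "data": {"steps": [[0.008,0,0,0,255],[0.008,0,0,0,255],[0.008,0,0,0,255],[0.008,0,0,0,255],[0.008,0,0,0,255],[0.002,0,0,0,255],[0,0,0,0,255],[0,0,0,0,255]]}}

```text
clock: 11.85
ee_pos: [0.5468, -0.0354, 0.0365]
tcp_rot: [-90.0, 0.2, 9.1]
force: [-4.8, -1.1, 1.8]
opening: 0.0123
```

```bash
python3 - <<'E'
from h import *
s=sensors.observe(); print(s['opening'],s['force'],s['wrist_torque'],s['ee_pos'],s['tcp_rot'])
d3=cam('scene','s12.png'); cv2.imwrite('pics/s12c.png',cv2.resize(d3['frame'][165:265,165:265,::-1],None,fx=6,fy=6,interpolation=cv2.INTER_CUBIC))
E
```

```text
0.01231618940409078 [-4.80384621 -1.05277362  1.84443199] [-0.21643652  1.18013588  0.01539898] [ 0.54682424 -0.03540854  0.03645821] [-90.01711007   0.18932225   9.11344894]
```

View pics/s12c.png

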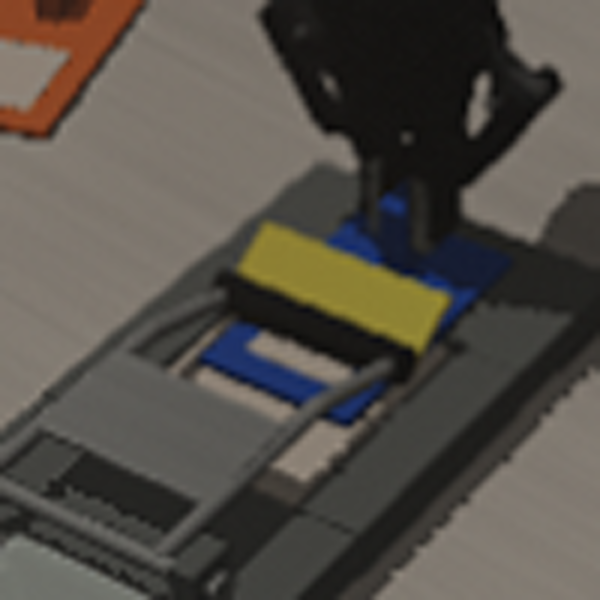

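The lid is under the roller, with about 28 mm of its front showing past it. Releasing now.

Request:
{"op": "drive_tool", "data": {"steps": [[0,0,0,0,200],[0,0,0,0,150],[0,0,0,0,60],[0,0,0,0,0],[0,0,0,0,0],[0,-0.03,0,0,0],[0,-0.045,0,0,0],[-0.03,-0.035,0,0,0],[-0.045,0,0,0,0],[0,0,0,0,0]]}}

```text
clock: 12.9
ee_pos: [0.4687, -0.0485, 0.1465]
tcp_rot: [-90.2, 0.3, 9.1]
force: [0.4, -0.6, -0.6]
opening: 0.0851
```

```bash
python3 - <<'E'
from h import *
s=sensors.observe(); print(s['clock'],s['opening'],s['force'],s['ee_pos'],s['tcp_rot'])
d=cam('wrist','w13.png'); d3=cam('scene','s13.png'); cv2.imwrite('pics/s13c.png',cv2.resize(d3['frame'][165:265,165:265,::-1],None,fx=6,fy=6,interpolation=cv2.INTER_CUBIC))
o=np.array([.616,-.0255,0]); a=np.radians(9)
for n,dd in (('wrist',d),('scene',d3)):
  for f in (imaging.boxes_of,imaging.tip_of):
    for r in f(n,'blue_lid'):
      p=w(dd,r['point'])-o; print(n,round(r['confidence'],2),(p[0]*np.cos(a)+p[1]*np.sin(a)).round(4),(-p[0]*np.sin(a)+p[1]*np.cos(a)).round(4),p[2].round(4))
E
```

```text
12.9 0.08511778429061206 [ 0.36290797 -0.61995244 -0.62083699] [ 0.46873518 -0.04851661  0.146496  ] [-90.19858441   0.30648664   9.10521374]
wrist 0.83 -0.0613 -0.0007 0.0388
wrist 0.57 -0.1598 0.1818 0.0046
wrist 0.88 -0.0341 0.001 0.0338
wrist 0.67 -0.156 0.1796 -0.0011
scene 0.81 -0.052 0.0055 0.0387
scene 0.74 -0.2282 0.3449 0.0063
scene 0.65 -0.138 0.1893 0.0081
scene 0.74 -0.2355 0.342 -0.0012
scene 0.73 -0.027 0.0007 0.0303
scene 0.59 -0.1507 0.1828 0.001
```

View pics/s13c.png

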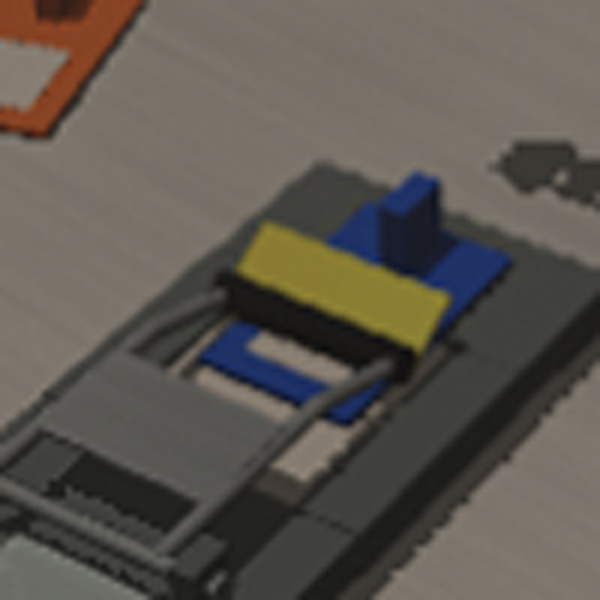

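View pics/w13.png

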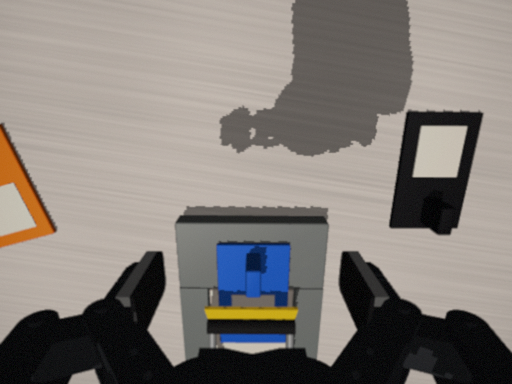

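The wrist view shows the lid straight on the deck, its rear edge from (218,242) to (290,243), centred between the deck sides at 178 and 327. The roller is on it and the gripper is clear. Handing in.

```bash
python3 - <<'E'
from h import *
d=cam('wrist','w14.png'); o=np.array([.616,-.0255,0]); a=np.radians(9)
for uv in ((218,242),(290,243)):
  p=ray(d,uv,.036)-o; print((p[0]*np.cos(a)+p[1]*np.sin(a)).round(4),(-p[0]*np.sin(a)+p[1]*np.cos(a)).round(4))
print(ticket.hand_in())
E
```

```text
-0.0867 -0.0315
-0.0858 0.0381
the job is handed in; nothing more can be done
None
```

The blue lid is tucked under the hold-down arm on top of the white lid, blunt end first with the finger grip outwards. I let go of it there and handed the job in at about 13 s of the 40 s allowed; no verdict was reported.

**First grasp missed:** the fingers closed just above the grip. The real fingertips sit about 30 mm farther back than the stated tool frame implies, which the wrist and scene pictures both showed. I went 26 mm lower and the second grasp held.

**Last checks:**
- **Depth in the bay:** the lid's centre came out between -26 and -34 mm in rack x from the arm reading, the networks and the rear edge in the picture. All are inside the -45 to 0 mm limit. The front edge is therefore about 26–34 mm past the roller.
- **Centring and angle:** it is 1–3 mm off centre and about 1° off straight.
- **Height:** the networks put the underside at 30–34 mm above the cart, and the lid looked flat on the deck.
- **Roller, robot and orange lid:** the roller sits on the lid and the gripper is clear of everything. I never touched the orange lid.

I did not measure the roller's force on the lid; I only saw it resting there in the pictures.

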